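Couple the reference-ball post to the digitiser's quick coupler

ROBOT

A 6-joint arm with a two-finger parallel gripper is mounted at the origin on the work surface. World frame = base frame: x ahead of the robot, y to its left, z up, the work surface at z = 0. Lengths are in m, angles in rad, forces in N, time in s.
With the tool pointing down it reaches from about 0.25 to 0.725 m from the base axis. Payload 4 kg.
Tool frame: the origin (TCP) lies midway between the tips of the shut fingers; the grasp point (between the pads) lies 19 mm behind it; z points along the fingers, y is the direction in which the jaws open and shut (so a half turn about z gives the same grasp; the last joint's range is limited). The gripper opens to 85 mm and grips with 20 to 120 N. Pads are 22 mm wide; open, the fingers measure 114 mm over their backs; the gripper's body (76 mm by 85 mm) begins 54 mm behind the grasp point. The pads swing forward as they close: fully open they stand 13 mm farther back than shut.
Start: joints at [-1.279, 0.241, 0.005, 1.335, 0, 1.571], TCP at [0.144, -0.479, 0.231] pointing down, gripper open.
Joint ranges: [-2.72, 2.72], [-1.05, 1.87], [-1.09, 1.28], [-1.99, 2.15], [-1.42, 1.44], [-3.14, 3.14]. Speed limits (rad/s): [2.79, 2.79, 3.14, 3.14, 3.14, 3.14].

INTERFACE

Orientations are given as a unit quaternion [x, y, z, w].
In Python, from workcell import get_obs, camera, camera_model, job_done, masks_of gives the robot as it stands.
- The arm moves only by the tool jog_arm, never from a script. Its argument "deltas" is a list that holds one entry, the list of rows, each a list of 7 numbers: the shift along the tool's x, y, z in mm, then the turn, a rotation vector about the tool's x, y, z in degrees, then the finger opening in mm, from 0 to 85.4. A call has 1 to 5 rows; each row shifts and turns the pose as measured when the row begins, along the tool's axes as they then stand; what a row does not reach is not made up. A row lasts 1/10 s, in which the tool goes at most 50 mm and 8.59 degrees, less where a joint would pass 70% of its speed; a pose out of reach is approached as far as the arm can. A call with a gripper value outside its range is refused whole. The fingers move at their own pace and stop on an object; the grip force is fixed at half the most. Time passes only in rows, so rows that do not move let the fingers close. It gives the time, the measured TCP pose, the force and the opening at its end, in the units of the state.
- get_obs(): the state, without advancing time (a new reading comes with each control period).
- camera(name): name is "scene" or "top"; returns the picture (480x640x3 uint8, red, green, blue); there is no depth.
- camera_model(name): a dict with "fovy" (degrees; the focal length in pixels is half the picture's height over the tangent of half this angle, whatever the lens; pixels are square), "cx", "cy" (the principal point, pixels), "pose" (4x4, takes a point from camera to world coordinates). Camera axes: x right, y down, z forward; pixel columns grow to the right and rows downward; lengths in m; the calibration is good to about 2 mm. A picture is of the moment at which its call begins. camera_model takes no time and is no camera call.
- job_done(): hands the job in, once; it reports no verdict.
Trained networks look in the newest picture that a camera, given by its name, has taken for a name from the list of things; names that differ only in an ending like _2 or _b are one class to them, and where a whole thing is asked for, a point or a joint stands for the part that bears it (a point fixed in the world has none). Each returns a list of dicts, best first, with "conf" (0 to 1); they miss things now and then, are a little off and sometimes report something else, mostly with a low value. They report only what shows in the picture. A call takes as long as a camera call.
- masks_of(target, camera): "pixels" (480x640 bool, what is visible of it) and "at" ([column, row] in pixels, amid what is visible of it).
The state is a dict: "clock": time; "joint_pos": joint angles; "joint_vel": joint speeds; "tau": joint torques, N m; "eef_pos": TCP position; "tool_rot": TCP orientation; "ft_force": force on the tool from outside, world axes, zero at the start; "ft_torque": the same for the moment, N m; "grip_width": finger opening in m.
Only numpy, scipy, OpenCV 4.12 (cv2) and the standard library are available. Lean on these libraries where they do the work, as an engineer would, in place of code of your own. Each camera call takes 0.05 s, during which the arm holds its last target. There are 200 camera calls.

TASK

Mount the ball-topped reference post in the quick coupler on the desk stand: first push the coupler's spring sleeve down until it stays back by itself and let go of it, then take the post from the wooden rack and press it foot first into the coupler until it is fully home and the sleeve springs up and locks it, and let go. Be gentle with the coupler: go by feel and neither press the sleeve nor drive the post hard. Leave the other post and the things on the desk where they are.

Things in the scene. Friction and masses are not known exactly. Their poses are not given: they have to be found in the camera images.
- stand: Desk stand with the steel quick coupler, fixed, mouth up. Origin: on the coupler's axis at desk level; z up. Round grey foot 110 mm across, 12 mm high. The coupler sits on a height adjuster set anywhere from 0 to 30 mm up; this height h is NOT reported, find it by touch. Delicate: keep the post's force on the coupler under 40 N, and both fingers' squeeze and push summed under 150 N.
- flange0 (a point): On the axis, 37 mm above the desk: where the top of the push flange would be at h = 0 with the sleeve up (true height: add h). The flange is a ring 68 mm across, 5 mm thick, at the lower end of the ribbed aluminium sleeve, which is 44 mm across and rises 37 mm above the flange. Fingertips can push down on the flange on both sides of the sleeve.
- mouth0 (a point): On the axis, 77 mm above the desk: centre of the mouth rim at h = 0 (true height: add h). Rim 40 mm across outside, flared from 30 mm inside to a bore 22 mm across, 47 mm deep from rim to seat. With the sleeve up, four locking dogs stand into the bore, tops 35 mm above the seat, and stop a post there, 12 mm deep.
- seat0 (a point): On the axis, 30 mm above the desk: the seat (rubber pad on the bore floor, gives 3 mm at 24 N) at h = 0 (true height: add h), where the foot's underside rests when home. While the sleeve is held back a trip pin stands 4 mm above the seat; the post pressed on it (8 N at first, then less) trips the sleeve 1 mm above the seat; the dogs then catch its groove.
- sleeve (a joint): How far the spring sleeve is pushed down (back), m: 0 = up (locked), 0.012 = fully back on its stop. It resists with about 14 N as far as 0.009; pushed beyond that it snaps over and stays back at 0.012 by itself until a post trips it, when it springs up.
- post: Post to mount, white ball on top, about 200 g, 118 mm long. Origin: centre of the foot's underside, z up. Steel foot 20 mm across to 50 mm, chamfered, groove at 27 to 38 mm; collar 34 mm across to 54 mm; aluminium barrel 26 mm across from 54 to 96 mm (grip it about 78 mm up); ball centre at 109 mm. Stands in either rack hole, collar on the rack's top. Home: collar 3 mm above the mouth rim.
- tip_post: The other post, same foot, collar and barrel, but topped by a steel cone 22 mm high. Stands in the rack's other hole; leave it alone.
- rack: Wooden rack, fixed, 60 x 150 x 56 mm (x, y, z) with two 24 mm square through holes at y = -40 and +40 mm. Origin: centre of its underside; the row of holes runs along its y axis, so its x axis is the free direction for the fingers.
- bone: Loose bone on the desk, about 140 mm long, 28 mm high; leave it alone. Origin under its middle.
- phone: Phone lying flat, 75 x 150 x 9 mm; leave it alone. Origin: centre of its underside.
- remote: Black hand switch, 95 x 50 x 28 mm; leave it alone. Origin: centre of its underside.

How it is judged:
By the outcome, as a careful person would: the job done as asked, in the order asked, and still so for the second after the job is handed in, with the robot touching nothing.
It also fails if it takes over 58 s, if anything falls off the work surface, if the arm or the gripper's body presses on something with over 40 N, if the wrist force passes 120 N, or if a joint passes its speed limit or range.

## Working session

There is one attempt and no reset: what is moved stays moved. The work goes in short steps, Python scripts to look and compute and a tool call to move; the robot and the scene stay as the last step left them, time stands still between calls to the robot, and variables do not carry over. Pictures are saved under pics/ and viewed, about 8 in all and at most 12, crops included, and the job is handed in when it is done.

Besides the shell and the picture viewer there is one more tool, called after ">>>" in YAML: its name, and indented under it one key for each argument. jog_arm: Moves the arm, as the interface text tells. Its arguments: {"type":"object","properties":{"deltas":{"type":"array"}},"required":["deltas"]}

```bash
mkdir -p pics; cat > h.py <<'E'
import numpy as np, cv2
from workcell import *
def ray(cam,px):
    m=camera_model(cam); f=240/np.tan(np.radians(m['fovy'])/2); P=np.array(m['pose'])
    d=np.array([(px[0]-m['cx'])/f,(px[1]-m['cy'])/f,1]); d=P[:3,:3]@d
    return P[:3,3],d/np.linalg.norm(d)
def atz(cam,px,z):
    o,d=ray(cam,px); return o+d*(z-o[2])/d[2]
def tri(rs):
    A=sum(np.eye(3)-np.outer(d,d) for o,d in rs); b=sum((np.eye(3)-np.outer(d,d))@o for o,d in rs)
    p=np.linalg.solve(A,b); return p,[float(np.linalg.norm((np.eye(3)-np.outer(d,d))@(p-o))) for o,d in rs]
def proj(cam,p):
    m=camera_model(cam); f=240/np.tan(np.radians(m['fovy'])/2); P=np.array(m['pose'])
    c=P[:3,:3].T@(np.array(p)-P[:3,3]); return np.array([m['cx']+f*c[0]/c[2],m['cy']+f*c[1]/c[2]])
def save(cam,n):
    im=camera(cam); cv2.imwrite('pics/'+n,im[...,::-1]); return im
E
python3 - <<'E'
from h import *
np.set_printoptions(precision=4,suppress=True)
for c in("scene","top"):
    save(c,c+'0.png'); m=camera_model(c); print(c,m['fovy'],m['cx'],m['cy'],np.array(m['pose']))
    for t in("stand","sleeve","post","tip_post","rack","bone","phone","remote"):
        for r in masks_of(t,c)[:2]:
            p=r['pixels']; ys,xs=np.where(p); print(t,round(r['conf'],2),r['at'],p.sum(),xs.min(),xs.max(),ys.min(),ys.max())
o=get_obs(); print(o)
E
```

```text
scene 54.08484997784765 317.98217309788174 238.15667434377244 [[-0.8075  0.3213 -0.4946  1.0135]
 [ 0.5898  0.4293 -0.684   0.5593]
 [-0.0074 -0.8441 -0.5362  0.5503]
 [ 0.      0.      0.      1.    ]]
stand 0.97 [293.6, 232.3] 1910 272 322 197 254
sleeve 0.75 [297.9, 212.4] 591 280 311 201 226
post 0.63 [428.3, 286.8] 605 418 438 262 301
tip_post 0.91 [450.4, 322.4] 703 434 458 295 337
rack 0.65 [433.0, 340.7] 3553 401 473 283 375
rack 0.59 [258.6, 328.6] 1303 209 295 321 348
bone 0.6 [257.9, 331.8] 1212 210 295 321 348
phone 0.86 [397.8, 262.4] 1522 363 440 241 283
phone 0.47 [203.0, 246.5] 750 185 215 230 261
remote 0.95 [202.2, 244.4] 722 185 214 231 262
top 55.00476608015473 322.0462229910041 242.8243815336389 [[ 0.0221 -0.9839  0.1772  0.4406]
 [-0.999  -0.0286 -0.0344  0.0092]
 [ 0.0389 -0.1763 -0.9836  0.9211]
 [ 0.      0.      0.      1.    ]]
stand 0.96 [389.6, 275.3] 2418 363 418 246 300
sleeve 0.37 [389.1, 269.8] 2441 363 418 245 301
post 0.67 [211.4, 278.0] 284 203 222 273 290
tip_post 0.57 [173.6, 259.6] 333 163 185 250 268
rack 0.58 [199.8, 274.9] 2243 154 241 239 305
bone 0.87 [291.9, 169.0] 836 263 320 137 189
phone 0.74 [212.3, 278.5] 295 202 222 273 290
phone 0.69 [290.4, 328.0] 3071 249 327 309 349
remote 0.63 [196.9, 272.3] 2124 153 240 239 305
remote 0.6 [436.3, 184.5] 1078 410 457 165 206
{'clock': 0.9, 'joint_pos': array([-1.279 ,  0.2406,  0.005 ,  1.3352,  0.    ,  1.5708]), 'joint_vel': array([-0.0007, -0.0011, -0.0012, -0.0007,  0.0007, -0.0001]), 'tau': array([ -0.0008, -37.2195,  25.2693,   0.0009,   0.    ,  -0.    ]), 'eef_pos': array([ 0.1438, -0.4789,  0.2313]), 'tool_rot': array([0.9894, 0.1454, 0.    , 0.    ]), 'ft_force': array([0.6418, 1.4217, 0.0848]), 'ft_torque': array([0.0293, 0.0642, 0.0009]), 'grip_width': 0.08527627589284738}
```

```bash
python3 - <<'E'
import cv2,numpy as np
s=cv2.imread('pics/scene0.png');t=cv2.imread('pics/top0.png')
a=cv2.resize(s[180:390,180:490],None,fx=2.5,fy=2.5,interpolation=2); cv2.imwrite('pics/s0c.png',a)
b=cv2.resize(t[120:370,140:470],None,fx=2.4,fy=2.4,interpolation=2); cv2.imwrite('pics/t0c.png',b)
E
```

```text
(no output)
```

View pics/s0c.png

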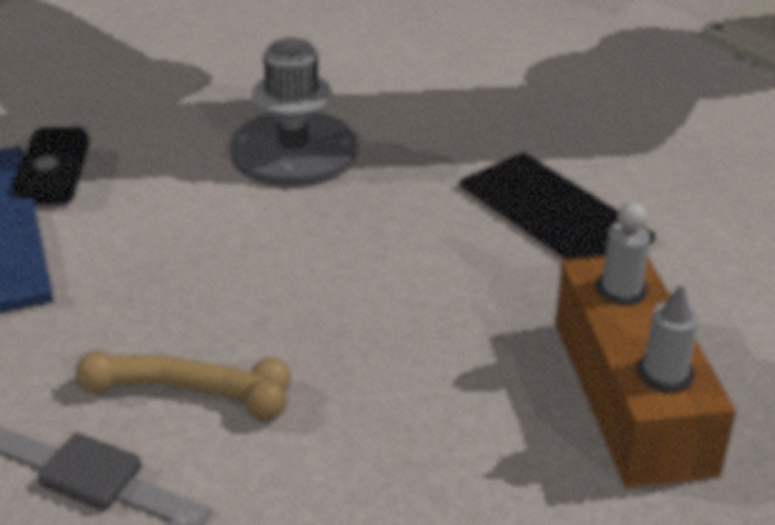

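View pics/t0c.png

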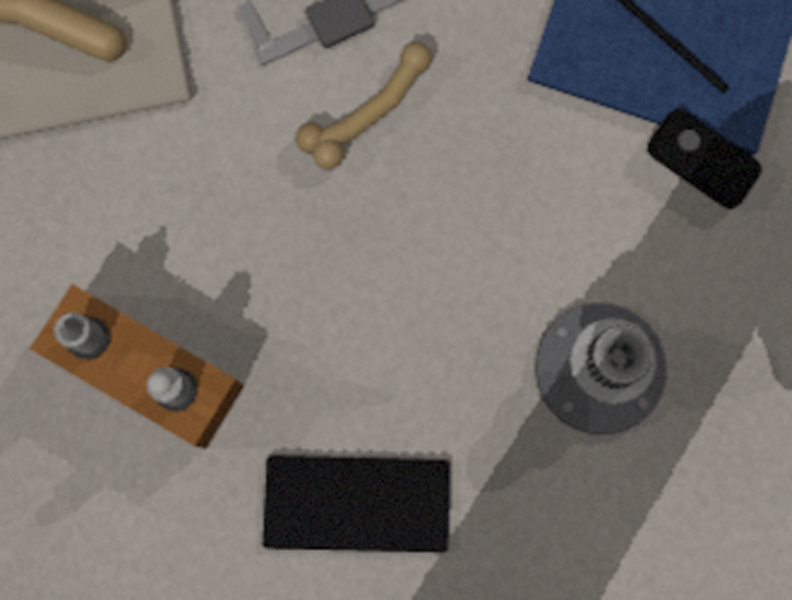

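The scene picture shows the coupler rim at about (296,199) and its foot disc at (298,239). The ball is at (433,266) and the cone tip at (453,296). In the top picture the rim is at about (400,267), the foot disc at (390,273), the ball at (206,281) and the cone at (169,258).

```bash
cat > m1.py <<'E'
from h import *
np.set_printoptions(precision=4,suppress=True)
for n,s,t in(("mouth",(296.4,198.8),(400,267)),("foot",(297.6,239.2),(390,273.3)),("ball",(432.8,266.4),(205.8,280.8)),("cone",(452.8,296),(169,257.5))):
    print(n,*tri([ray("scene",s),ray("top",t)]))
print("foot z12",atz("scene",(297.6,239.2),.012),atz("top",(390,273.3),.012))
# rack top corners top view crop px
for c in((72,285),(30,347),(203,446),(242,383)):
    print("rack",atz("top",(140+c[0]/2.4,120+c[1]/2.4),.056 if c!=(203,446) else .0))
for c in((562,263),(632,415),(735,408),(650,260)): print("racks",atz("scene",(180+c[0]/2.5,180+c[1]/2.5),.056))
E
python3 m1.py
python3 - <<'E'
from h import *
# overlay circles for foot disc & sleeve mask, ellipse fit of stand foot in top
for c in("top","scene"):
    im=cv2.imread(f'pics/{c}0.png'); camera(c)
    m=masks_of("stand",c)[0]['pixels'].astype(np.uint8)
    cs,_=cv2.findContours(m,0,1); k=max(cs,key=len); print(c,cv2.fitEllipse(k),cv2.minEnclosingCircle(k))
    m=masks_of("post",c)[0]['pixels'].astype(np.uint8);
    hsv=cv2.cvtColor(im,cv2.COLOR_BGR2HSV); 
E
```

```text
mouth [ 0.5475 -0.1604  0.1026] [0.0006382457300821802, 0.0006382457300822037]
foot [ 0.5474 -0.1608  0.0041] [0.00023046177570665088, 0.00023046177570676613]
ball [0.5143 0.1799 0.1146] [0.0018232062549055892, 0.0018232062549056022]
cone [0.5513 0.2474 0.1176] [0.0007409187715037842, 0.0007409187715037409]
foot z12 [ 0.5541 -0.1501  0.012 ] [ 0.5467 -0.1594  0.012 ]
rack [0.5959 0.266  0.056 ]
rack [0.5461 0.2943 0.056 ]
rack [0.4751 0.166  0.    ]
rack [0.5223 0.1292 0.056 ]
racks [0.5274 0.1364 0.056 ]
racks [0.5958 0.261  0.056 ]
racks [0.5439 0.2926 0.056 ]
racks [0.4773 0.1696 0.056 ]
top ((390.36090087890625, 272.8564147949219), (54.38733673095703, 55.07733154296875), 135.0790252685547) ((390.5555419921875, 273.1111145019531), 28.321453094482422)Traceback (most recent call last):
  File "<stdin>", line 5, in <module>
IndexError: list index out of range
```

```bash
cat > plan.py <<'E'
import sys
from h import *
def plan(tx,ty,tz,yaw,w,maxs=48,maxr=8.5):
    o=get_obs(); p=np.array(o['eef_pos']); q=o['tool_rot']; y=2*np.arctan2(q[1],q[0])
    T=np.array([tx,ty,tz]); dy=(np.radians(yaw)-y+np.pi)%(2*np.pi)-np.pi
    n=int(max(np.ceil(np.linalg.norm(T-p)*1e3/maxs),np.ceil(abs(np.degrees(dy))/maxr),1))
    rows=[]; d=(T-p)/n*1e3
    for i in range(n):
        a=y+dy*i/n; c,s=np.cos(a),np.sin(a)
        rows.append([round(float(c*d[0]+s*d[1]),1),round(float(s*d[0]-c*d[1]),1),round(float(-d[2]),1),0,0,round(float(-np.degrees(dy)/n),1),w])
    print('tcp',p,'yaw',np.degrees(y),'F',o['ft_force'],'w',o['grip_width'])
    for i in range(0,n,5): print(rows[i:i+5])
if __name__=="__main__": plan(*map(float,sys.argv[1:]))
E
python3 - <<'E'
from h import *
C=np.array([.535,.2135,0]);a=np.radians(61.5);u=np.array([np.cos(a),np.sin(a),0]);v=np.array([u[1],-u[0],0])
P=C-.04*u; S=np.array([.5474,-.1605,0])
def circ(c,r,z): return [c+np.array([r*np.cos(t),r*np.sin(t),z]) for t in np.linspace(0,6.283,60)]
out=[]
K=4
for cam,ctrs in(("scene",[(440,310),(297,222)]),("top",[(200,275),(392,270)])):
    im=cv2.imread(f'pics/{cam}0.png')
    for cx,cy in ctrs:
        x0,y0=cx-50,cy-37 if ctrs.index((cx,cy)) else cy-48
        h=74 if ctrs.index((cx,cy)) else 96
        cr=cv2.resize(im[y0:y0+75,x0:x0+100],None,fx=K,fy=K,interpolation=2)
        def dr(pts,col):
            q=np.array([(proj(cam,p)-[x0,y0]+.5)*K for p in pts]); cv2.polylines(cr,[np.int32(q)],True,col,1,16)
        dr([C+sx*.03*v+sy*.075*u+[0,0,.056] for sx,sy in((1,1),(1,-1),(-1,-1),(-1,1))],(0,255,0))
        dr(circ(P,.009,.111),(0,0,255)); dr(circ(P,.017,.056),(255,0,0)); dr(circ(C+.04*u,.017,.056),(255,0,0))
        h=.025
        dr(circ(S,.055,0.012),(0,255,255)); dr(circ(S,.034,.037+h),(0,255,0)); dr(circ(S,.020,.077+h),(0,0,255)); dr(circ(S,.011,.077+h),(0,0,255))
        out.append(cr)
cv2.imwrite('pics/ov.png',np.vstack([np.hstack(out[:2]),np.hstack(out[2:])]))
E
python3 plan.py .5474 -.1605 .16 61.5 56
```

```text
tcp [ 0.14384988 -0.4788519   0.23130415] yaw 16.718544800152916 F [-0.50750991 -1.10170053  0.21393532] w 0.08532122378061081
[[43.5, -17.2, 6.5, 0, 0, -4.1, 56.0], [44.6, -14.0, 6.5, 0, 0, -4.1, 56.0], [45.5, -10.8, 6.5, 0, 0, -4.1, 56.0], [46.1, -7.6, 6.5, 0, 0, -4.1, 56.0], [46.5, -4.3, 6.5, 0, 0, -4.1, 56.0]]
[[46.7, -1.0, 6.5, 0, 0, -4.1, 56.0], [46.7, 2.3, 6.5, 0, 0, -4.1, 56.0], [46.4, 5.7, 6.5, 0, 0, -4.1, 56.0], [45.9, 8.9, 6.5, 0, 0, -4.1, 56.0], [45.1, 12.2, 6.5, 0, 0, -4.1, 56.0]]
[[44.1, 15.3, 6.5, 0, 0, -4.1, 56.0]]
```

View pics/ov.png

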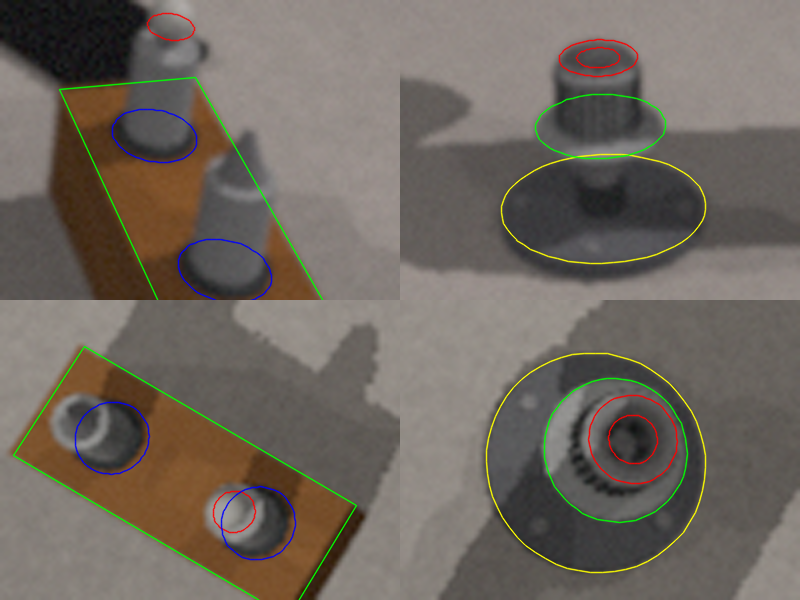

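The overlay fits to about 1 px: rack, collars, foot disc, flange and mouth all match for h near 25 mm. I'm moving above the coupler now.

>>> jog_arm:
  deltas:
    - [[43.5, -17.2, 6.5, 0, 0, -4.1, 54], [44.6, -14, 6.5, 0, 0, -4.1, 54], [45.5, -10.8, 6.5, 0, 0, -4.1, 54], [46.1, -7.6, 6.5, 0, 0, -4.1, 54], [46.5, -4.3, 6.5, 0, 0, -4.1, 54]]

```text
clock: 1.65
eef_pos: [0.329, -0.3354, 0.1986]
tool_rot: [0.948, 0.318, -0.0, 0.003]
ft_force: [1.2, -1.3, 0.1]
grip_width: 0.0541
```

>>> jog_arm:
  deltas:
    - [[46.7, -1, 6.5, 0, 0, -4.1, 54], [46.7, 2.3, 6.5, 0, 0, -4.1, 54], [46.4, 5.7, 6.5, 0, 0, -4.1, 54], [45.9, 8.9, 6.5, 0, 0, -4.1, 54], [45.1, 12.2, 6.5, 0, 0, -4.1, 54]]

```text
clock: 2.15
eef_pos: [0.5185, -0.1826, 0.1653]
tool_rot: [0.872, 0.489, -0.0, 0.005]
ft_force: [0.7, -1.0, 0.5]
grip_width: 0.0536
```

```bash
python3 plan.py .5474 -.1605 .14 61.5 54
```

```text
tcp [ 0.51852352 -0.18256926  0.16531579] yaw 58.501579896296846 F [ 0.66352527 -0.96829426  0.47564379] w 0.05362162372106316
[[33.9, 13.1, 25.3, 0, 0, -3.0, 54.0]]
```

>>> jog_arm:
  deltas:
    - [[33.9, 13.1, 25.3, 0, 0, -3, 54], [0, 0, 0, 0, 0, 0, 54]]

```text
clock: 2.35
eef_pos: [0.5527, -0.1552, 0.138]
tool_rot: [0.857, 0.516, 0.001, 0.005]
ft_force: [-1.3, -1.3, 0.4]
grip_width: 0.054
```

```bash
python3 plan.py .5474 -.1605 .14 61.5 54; python3 - <<'E'
from h import *
print(get_obs()['tool_rot'])
a=save("scene","s1.png")[150:270,230:370];b=save("top","t1.png")[210:330,320:460]
cv2.imwrite('pics/c1.png',cv2.resize(np.hstack([a,b]),None,fx=2.8,fy=2.8,interpolation=2)[...,::-1])
E
```

```text
tcp [ 0.55271028 -0.15524217  0.13796842] yaw 62.122557125826546 F [-1.30694987 -1.32478957  0.42627132] w 0.05402507217925498
[[-7.1, -2.2, -2.0, 0, 0, 0.6, 54.0]]
[8.56604558e-01 5.15947657e-01 7.89287893e-04 5.10132144e-03]
```

View pics/c1.png

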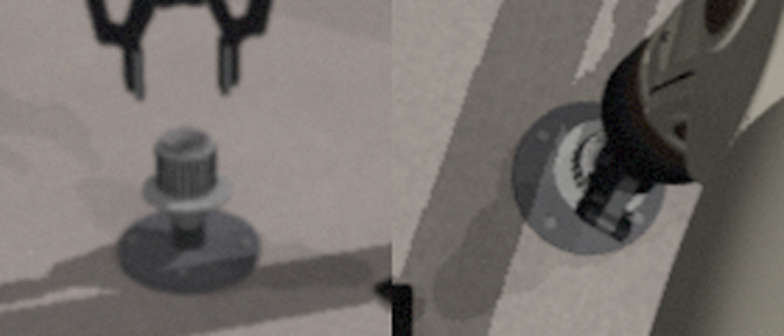

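The scene view shows the fingers straddling the coupler axis. I'll correct the small offset and tilt, then descend.

>>> jog_arm:
  deltas:
    - [[-6.5, -2, 0, 0.5, 0.2, 0.6, 54], [0, 0, 0, 0, 0, 0, 54]]

```text
clock: 2.65
eef_pos: [0.5455, -0.165, 0.1428]
tool_rot: [0.861, 0.508, 0.001, 0.003]
ft_force: [-0.4, 1.0, 0.4]
grip_width: 0.0538
```

```bash
python3 plan.py .5474 -.1605 .085 61.5 54; python3 - <<'E'
from h import *
print(get_obs()['tool_rot'])
E
```

```text
tcp [ 0.54549606 -0.16501282  0.14277155] yaw 61.05279581165945 F [-0.37439771  1.02588501  0.3992116 ] w 0.053764512623657834
[[2.4, -0.3, 28.9, 0, 0, -0.2, 54.0], [2.4, -0.2, 28.9, 0, 0, -0.2, 54.0]]
[8.61392231e-01 5.07933519e-01 6.90245730e-04 2.54699234e-03]
```

>>> jog_arm:
  deltas:
    - [[4, -0.3, 10, 0.3, 0.1, -0.4, 54], [0, 0, 15, 0, 0, 0, 54], [0, 0, 15, 0, 0, 0, 54], [0, 0, 8, 0, 0, 0, 54], [0, 0, 0, 0, 0, 0, 54]]

```text
clock: 3.15
eef_pos: [0.5459, -0.1662, 0.0957]
tool_rot: [0.862, 0.507, 0.002, 0.002]
ft_force: [-0.6, -0.6, 0.5]
grip_width: 0.0543
```

```bash
python3 plan.py .5474 -.1605 .085 61.5 54; python3 - <<'E'
from h import *
print(get_obs()['tool_rot'])
E
```

```text
tcp [ 0.5458585  -0.16624181  0.09571167] yaw 60.94434648538871 F [-0.648565   -0.58367586  0.53705584] w 0.05430932551825524
[[5.8, -1.4, 10.7, 0, 0, -0.6, 54.0]]
[0.86187252 0.50711805 0.00214329 0.00156651]
```

>>> jog_arm:
  deltas:
    - [[3, -1, 3, 0, 0, -0.5, 54], [3, -0.5, 3, 0, 0, 0, 54], [1, 0, 3, 0, 0, 0, 54], [0, 0, 3, 0, 0, 0, 54], [0, 0, 3, 0, 0, 0, 54]]

```text
clock: 3.65
eef_pos: [0.5496, -0.1594, 0.082]
tool_rot: [0.86, 0.511, 0.004, 0.003]
ft_force: [0.4, -0.5, -1.0]
grip_width: 0.0542
```

>>> jog_arm:
  deltas:
    - [[0, 0, 3, 0, 0, 0, 54], [0, 0, 3, 0, 0, 0, 54]]

```text
clock: 3.85
eef_pos: [0.5499, -0.1594, 0.0757]
tool_rot: [0.86, 0.511, 0.004, 0.003]
ft_force: [0.2, 0.5, -0.2]
grip_width: 0.0541
```

```bash
python3 plan.py .5474 -.1605 .065 61.5 54; python3 - <<'E'
from h import *
print(get_obs()['tool_rot'])
E
```

```text
tcp [ 0.549865   -0.15936371  0.07565133] yaw 61.4751461448973 F [ 0.22178142  0.46012361 -0.16415634] w 0.05413072899152913
[[-2.2, -1.6, 10.7, 0, 0, -0.0, 54.0]]
[0.85950669 0.51110037 0.00381912 0.00317444]
```

>>> jog_arm:
  deltas:
    - [[-1.5, -1.4, 2, 0.5, -0.2, 0, 54], [0, 0, 2, 0, 0, 0, 54], [0, 0, 2, 0, 0, 0, 54]]

```text
clock: 4.15
eef_pos: [0.5476, -0.1601, 0.0688]
tool_rot: [0.86, 0.511, -0.0, -0.0]
ft_force: [-0.2, -0.4, -0.8]
grip_width: 0.0541
```

>>> jog_arm:
  deltas:
    - [[0, 0, 2, 0, 0, 0, 54], [0, 0, 2, 0, 0, 0, 54]]

```text
clock: 4.35
eef_pos: [0.5476, -0.1602, 0.0644]
tool_rot: [0.86, 0.511, -0.0, -0.0]
ft_force: [-0.0, -0.6, 0.8]
grip_width: 0.0539
```

>>> jog_arm:
  deltas:
    - [[0, 0, 2, 0, 0, 0, 54], [0, 0, 2, 0, 0, 0, 54]]

```text
clock: 4.55
eef_pos: [0.5476, -0.1603, 0.0601]
tool_rot: [0.86, 0.511, -0.0, -0.0]
ft_force: [-0.8, 0.3, 0.8]
grip_width: 0.0541
```

>>> jog_arm:
  deltas:
    - [[0, 0, 2, 0, 0, 0, 54], [0, 0, 2, 0, 0, 0, 54]]

```text
clock: 4.75
eef_pos: [0.5478, -0.1603, 0.057]
tool_rot: [0.86, 0.511, -0.0, 0.0]
ft_force: [-5.3, 0.6, 12.7]
grip_width: 0.0541
```

>>> jog_arm:
  deltas:
    - [[0, 0, 2, 0, 0, 0, 54]]

```text
clock: 4.85
eef_pos: [0.5477, -0.1603, 0.0567]
tool_rot: [0.86, 0.511, 0.0, 0.0]
ft_force: [-4.2, 0.7, 13.9]
grip_width: 0.0539
```

>>> jog_arm:
  deltas:
    - [[0, 0, 2, 0, 0, 0, 54]]

```text
clock: 4.95
eef_pos: [0.5477, -0.1602, 0.0566]
tool_rot: [0.86, 0.511, 0.0, 0.001]
ft_force: [-4.5, 1.4, 13.2]
grip_width: 0.054
```

>>> jog_arm:
  deltas:
    - [[0, 0, 2, 0, 0, 0, 54]]

```text
clock: 5.05
eef_pos: [0.5477, -0.1602, 0.0567]
tool_rot: [0.86, 0.511, 0.001, 0.001]
ft_force: [-4.6, 0.7, 13.0]
grip_width: 0.0543
```

>>> jog_arm:
  deltas:
    - [[0, 0, 3, 0, 0, 0, 54]]

```text
clock: 5.15
eef_pos: [0.5478, -0.1603, 0.056]
tool_rot: [0.86, 0.511, 0.001, 0.002]
ft_force: [-4.6, 1.7, 13.2]
grip_width: 0.0542
```

>>> jog_arm:
  deltas:
    - [[0, 0, 3.5, 0, 0, 0, 54]]

```text
clock: 5.25
eef_pos: [0.5478, -0.1602, 0.0547]
tool_rot: [0.86, 0.511, 0.002, 0.002]
ft_force: [-4.5, 1.3, 12.6]
grip_width: 0.0541
```

```bash
python3 - <<'E'
from h import *
o=get_obs();print(o['ft_force'],o['ft_torque'],o['eef_pos'],o['tool_rot'])
E
```

```text
[-4.48661048  1.30743384 12.57386427] [0.39990539 1.31828482 0.05396484] [ 0.54777877 -0.16022078  0.05471623] [0.85955634 0.51103496 0.00160217 0.0018963 ]
```

>>> jog_arm:
  deltas:
    - [[0, 0, 3.5, 0.2, 0, 0, 54], [0, 0, 3.5, 0.2, 0, 0, 54]]

```text
clock: 5.45
eef_pos: [0.5478, -0.1602, 0.0517]
tool_rot: [0.86, 0.511, 0.001, -0.0]
ft_force: [-2.5, 1.7, 8.5]
grip_width: 0.0541
```

>>> jog_arm:
  deltas:
    - [[0, 0, 3.5, 0.2, 0, 0, 54], [0, 0, 3.5, 0, 0, 0, 54]]

```text
clock: 5.65
eef_pos: [0.5481, -0.1603, 0.0468]
tool_rot: [0.86, 0.511, 0.0, -0.001]
ft_force: [0.4, 0.9, -0.9]
grip_width: 0.0538
```

>>> jog_arm:
  deltas:
    - [[0, 0, 3, 0, 0, 0, 54]]

```text
clock: 5.75
eef_pos: [0.5483, -0.1604, 0.0451]
tool_rot: [0.859, 0.511, 0.001, -0.001]
ft_force: [-7.5, 2.5, 23.8]
grip_width: 0.054
```

The sleeve snapped over at about z = 0.047 and rests on its stop. I'm lifting off.

>>> jog_arm:
  deltas:
    - [[0, 0, -6, 0, 0, 0, 54], [0, 0, -15, 0, 0, 0, 54], [0, 0, -35, 0, 0, 0, 54], [0, 0, -45, 0, 0, 0, 54], [0, 0, -45, 0, 0, 0, 85]]

```text
clock: 6.25
eef_pos: [0.5432, -0.1591, 0.186]
tool_rot: [0.859, 0.511, -0.006, -0.007]
ft_force: [1.2, -0.2, 0.4]
grip_width: 0.0669
```

```bash
python3 plan.py .516 .179 .19 61.5 85
```

```text
tcp [ 0.54315028 -0.15912231  0.1860292 ] yaw 61.48009626676217 F [ 1.22969556 -0.16544689  0.41270447] w 0.06687684478603519
[[35.5, -23.2, -0.5, 0, 0, -0.0, 85.0], [35.5, -23.2, -0.5, 0, 0, -0.0, 85.0], [35.5, -23.2, -0.5, 0, 0, -0.0, 85.0], [35.5, -23.2, -0.5, 0, 0, -0.0, 85.0], [35.5, -23.2, -0.5, 0, 0, -0.0, 85.0]]
[[35.5, -23.2, -0.5, 0, 0, -0.0, 85.0], [35.5, -23.2, -0.5, 0, 0, -0.0, 85.0], [35.5, -23.2, -0.5, 0, 0, -0.0, 85.0]]
```

>>> jog_arm:
  deltas:
    - [[35.5, -23.2, -0.5, 0, 0, 0, 85], [35.5, -23.2, -0.5, 0, 0, 0, 85], [35.5, -23.2, -0.5, 0, 0, 0, 85], [35.5, -23.2, -0.5, 0, 0, 0, 85], [35.5, -23.2, -0.5, 0, 0, 0, 85]]

```text
clock: 6.75
eef_pos: [0.5335, 0.0515, 0.198]
tool_rot: [0.863, 0.506, 0.002, -0.0]
ft_force: [1.5, -0.4, 0.1]
grip_width: 0.0851
```

>>> jog_arm:
  deltas:
    - [[35.5, -23.2, -0.5, 0, 0, 0, 85], [30, -19, 0, 0, 0, 0, 85], [15, -10, 0, 0, 0, 0, 85], [0, 0, 0, 0, 0, 0, 85]]

```text
clock: 7.15
eef_pos: [0.526, 0.1567, 0.1978]
tool_rot: [0.861, 0.509, 0.003, -0.001]
ft_force: [0.4, 0.2, -0.1]
grip_width: 0.085
```

```bash
python3 plan.py .516 .179 .15 61.5 85; python3 - <<'E'
from h import *
print(get_obs()['tool_rot'])
s=save("scene","s2.png");t=save("top","t2.png")
b=lambda im,x,y:cv2.resize(im[y:y+75,x:x+100],None,fx=4,fy=4,interpolation=2)
w=lambda im,x,y:cv2.resize(im[y:y+150,x:x+200],None,fx=2,fy=2,interpolation=2)
cv2.imwrite('pics/c2.png',np.vstack([np.hstack([b(s,247,185),w(s,340,210)]),np.hstack([b(t,342,233),w(t,110,200)])])[...,::-1])
E
```

```text
tcp [0.52604572 0.15673533 0.19778954] yaw 61.195799001628686 F [ 0.39545247  0.17394521 -0.05664272] w 0.08497497990679773
[[7.3, -9.8, 23.9, 0, 0, -0.2, 85.0], [7.4, -9.7, 23.9, 0, 0, -0.2, 85.0]]
[ 8.60757619e-01  5.09008045e-01  2.60504756e-03 -5.87931501e-04]
```

View pics/c2.png

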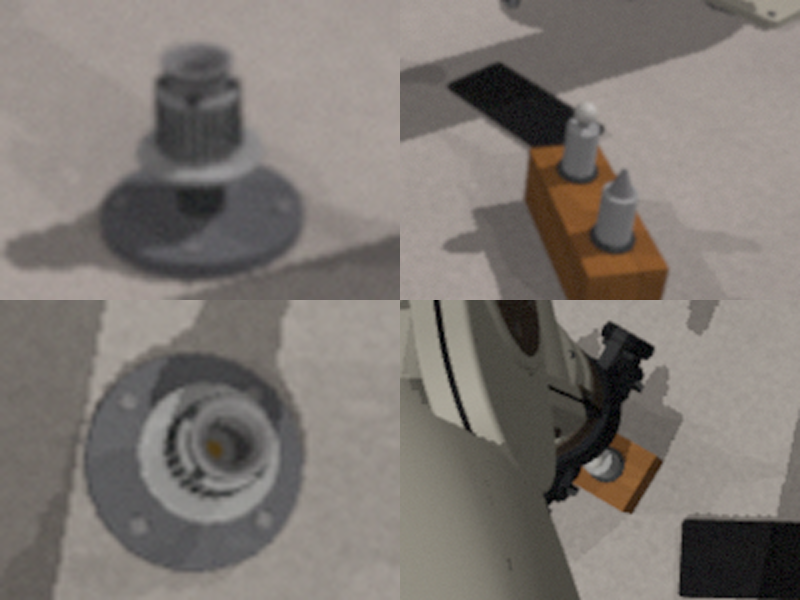

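The sleeve stays back: the rim stands well proud of it in the scene crop, and an orange pin shows in the bore in the top crop. Both posts are untouched. I'll go down over the ball post.

>>> jog_arm:
  deltas:
    - [[7.3, -9.8, 10, 0.1, -0.3, 0, 85], [7, -9, 10, 0, 0, -0.3, 85], [0, 0, 0, 0, 0, 0, 85]]

```text
clock: 7.55
eef_pos: [0.5163, 0.1745, 0.1756]
tool_rot: [0.861, 0.508, -0.001, 0.0]
ft_force: [0.2, -0.3, -0.1]
grip_width: 0.0847
```

```bash
python3 plan.py .516 .179 .12 61.5 85; python3 - <<'E'
from h import *
print(get_obs()['tool_rot'])
E
```

```text
tcp [0.5163026  0.17451608 0.175574  ] yaw 61.061134343956 F [ 0.19262541 -0.27844552 -0.10774743] w 0.08473580955926341
[[1.9, -1.2, 27.8, 0, 0, -0.2, 85.0], [1.9, -1.2, 27.8, 0, 0, -0.2, 85.0]]
[ 8.61357483e-01  5.07997505e-01 -1.25923684e-03  4.85177339e-04]
```

>>> jog_arm:
  deltas:
    - [[2.5, -1.5, 10, 0, 0, -0.4, 85], [2, -1.2, 15, 0, 0, 0, 85], [0, 0, 20, 0, 0, 0, 85], [0, 0, 15, 0, 0, 0, 85], [0, 0, 8, 0, 0, 0, 85]]

```text
clock: 8.05
eef_pos: [0.5166, 0.1786, 0.1039]
tool_rot: [0.86, 0.511, -0.0, 0.001]
ft_force: [0.6, 0.5, -0.0]
grip_width: 0.085
```

```bash
python3 plan.py .516 .179 .065 61.5 85; python3 - <<'E'
from h import *
print(get_obs()['tool_rot'])
s=save("scene","s3.png")[220:370,340:540]
cv2.imwrite('pics/c3.png',cv2.resize(s,None,fx=3,fy=3,interpolation=2)[...,::-1])
E
```

```text
tcp [0.51663291 0.17860805 0.10385355] yaw 61.39681713569882 F [ 0.61368738  0.50323258 -0.01242366] w 0.08500322166787813
[[0.0, -0.7, 38.9, 0, 0, -0.1, 85.0]]
[ 8.59865923e-01  5.10518721e-01 -4.85494351e-04  9.97105681e-04]
```

View pics/c3.png

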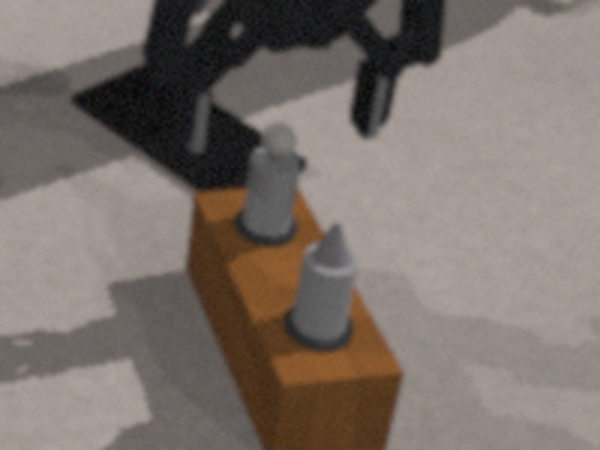

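The fingers at x ≈ 200 and 370 straddle the ball at x ≈ 280. I'll lower to grip height and close.

>>> jog_arm:
  deltas:
    - [[0, -0.5, 14, 0, 0, 0, 85], [0, 0, 12, 0, 0, 0, 85], [0, 0, 8, 0, 0, 0, 85], [0, 0, 3, 0, 0, 0, 85], [0, 0, 0, 0, 0, 0, 85]]

```text
clock: 8.6
eef_pos: [0.5165, 0.1781, 0.0646]
tool_rot: [0.86, 0.51, -0.001, 0.001]
ft_force: [-0.3, -0.4, 0.0]
grip_width: 0.0848
```

>>> jog_arm:
  deltas:
    - [[0, 0, 0, 0, 0, 0, 70], [0, 0, 0, 0, 0, 0, 50], [0, 0, 0, 0, 0, 0, 35]]

```text
clock: 8.9
eef_pos: [0.5176, 0.1785, 0.066]
tool_rot: [0.86, 0.51, 0.001, 0.001]
ft_force: [-0.4, -0.5, 0.2]
grip_width: 0.0436
```

>>> jog_arm:
  deltas:
    - [[0, 0, 0, 0, 0, 0, 30], [0, 0, 0, 0, 0, 0, 20], [0, 0, 0, 0, 0, 0, 10], [0, 0, 0, 0, 0, 0, 10]]

```text
clock: 9.3
eef_pos: [0.518, 0.1787, 0.0668]
tool_rot: [0.86, 0.51, 0.001, 0.001]
ft_force: [-0.3, 0.8, -0.2]
grip_width: 0.0244
```

```bash
python3 plan.py .516 .179 .065 61.5 10; python3 - <<'E'
from h import *
print(get_obs()['tool_rot'],get_obs()['ft_torque'])
E
```

```text
tcp [0.51795656 0.17872554 0.06683272] yaw 61.34956764143471 F [-0.34235296  0.78457643 -0.21836305] w 0.024421900256008326
[[-0.7, -1.8, 1.8, 0, 0, -0.2, 10.0]]
[0.86007541 0.51016357 0.00122071 0.0013917 ] [0.0655635  0.02741317 0.0290445 ]
```

>>> jog_arm:
  deltas:
    - [[0, 0, -8, 0, 0, 0, 10], [0, 0, -15, 0, 0, 0, 10], [0, 0, -20, 0, 0, 0, 10], [0, 0, -20, 0, 0, 0, 10], [0, 0, -20, 0, 0, 0, 10]]

```text
clock: 9.8
eef_pos: [0.5139, 0.1779, 0.1485]
tool_rot: [0.86, 0.51, -0.004, -0.0]
ft_force: [-0.8, 0.4, -2.2]
grip_width: 0.0245
```

>>> jog_arm:
  deltas:
    - [[0, 0, -30, 0, 0, 0, 10], [0, 0, -20, 0, 0, 0, 10], [0, 0, -8, 0, 0, 0, 10], [0, 0, 0, 0, 0, 0, 10]]

```text
clock: 10.2
eef_pos: [0.5147, 0.1782, 0.2118]
tool_rot: [0.86, 0.51, -0.003, 0.0]
ft_force: [-0.3, 0.5, -3.3]
grip_width: 0.0248
```

```bash
python3 plan.py .5474 -.1605 .205 61.5 10 45; python3 - <<'E'
from h import *
o=get_obs();print(o['tool_rot'],o['ft_torque'],o['ft_force'])
s=save("scene","s4.png")[180:330,340:540]
cv2.imwrite('pics/c4.png',cv2.resize(s,None,fx=3,fy=3,interpolation=2)[...,::-1])
E
```

```text
tcp [0.51473318 0.17815272 0.21184608] yaw 61.35743430023666 F [-0.27565223  0.47288442 -3.2785188 ] w 0.024775864389928178
[[-35.2, 23.9, 0.9, 0, 0, -0.0, 10.0], [-35.2, 23.9, 0.9, 0, 0, -0.0, 10.0], [-35.2, 23.9, 0.9, 0, 0, -0.0, 10.0], [-35.2, 23.8, 0.9, 0, 0, -0.0, 10.0], [-35.2, 23.8, 0.9, 0, 0, -0.0, 10.0]]
[[-35.2, 23.8, 0.9, 0, 0, -0.0, 10.0], [-35.2, 23.8, 0.9, 0, 0, -0.0, 10.0], [-35.2, 23.8, 0.9, 0, 0, -0.0, 10.0]]
[ 8.60038260e-01  5.10221352e-01 -2.88253552e-03  2.34414416e-04] [ 0.05127104  0.05823644 -0.00799887] [-0.27565223  0.47288442 -3.2785188 ]
```

View pics/c4.png

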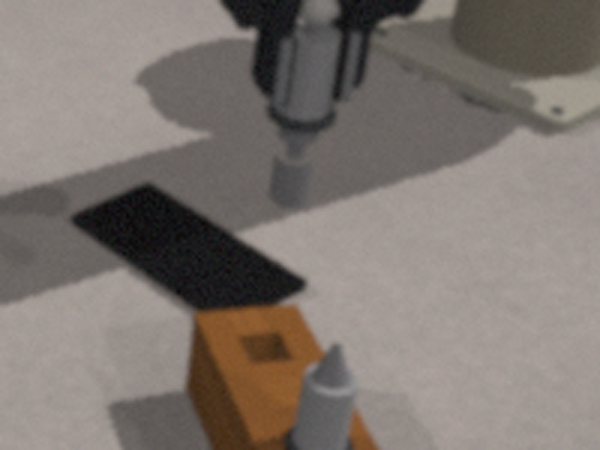

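>>> jog_arm:
  deltas:
    - [[-35.2, 23.9, 0, 0, 0, 0, 10], [-35.2, 23.9, 0, 0, 0, 0, 10], [-35.2, 23.9, 0, 0, 0, 0, 10], [-35.2, 23.9, 0, 0, 0, 0, 10], [-35.2, 23.9, 0, 0, 0, 0, 10]]

```text
clock: 10.75
eef_pos: [0.5323, -0.034, 0.2033]
tool_rot: [0.856, 0.516, -0.008, -0.004]
ft_force: [0.8, -0.1, -2.9]
grip_width: 0.0247
```

>>> jog_arm:
  deltas:
    - [[-35.2, 23.9, 0, 0, 0, 0, 10], [-30, 20, 0, 0, 0, 0, 10], [-12, 8, 0, 0, 0, 0, 10], [0, 0, 0, 0, 0, 0, 10]]

```text
clock: 11.15
eef_pos: [0.5382, -0.135, 0.1958]
tool_rot: [0.858, 0.513, -0.013, -0.007]
ft_force: [-0.1, 0.9, -3.0]
grip_width: 0.0244
```

```bash
python3 plan.py .5474 -.1605 .18 61.5 10 45; python3 - <<'E'
from h import *
o=get_obs();print(o['tool_rot'],o['ft_torque'],o['ft_force'])
print('foot at rack',atz("scene",(436.7,246.7),.147))
E
```

```text
tcp [ 0.53821948 -0.13501854  0.19582954] yaw 61.69843865649226 F [-0.1454592   0.92235531 -2.9671256 ] w 0.02443770293613207
[[-18.1, 20.2, 15.8, 0, 0, 0.2, 10.0]]
[ 0.85842248  0.51272248 -0.01322665 -0.00718037] [ 0.07823386 -0.04445369 -0.01487256] [-0.1454592   0.92235531 -2.9671256 ]
foot at rack [0.50859647 0.17500503 0.147     ]
```

```bash
cat >> plan.py <<'E'
    from scipy.spatial.transform import Rotation as R
    q=get_obs()['tool_rot']; y=np.radians(float(sys.argv[4]))/2
    print('turn needed deg',np.degrees((R.from_quat(q).inv()*R.from_quat([np.cos(y),np.sin(y),0,0])).as_rotvec()).round(2))
E
```

>>> jog_arm:
  deltas:
    - [[-10, 10, 0, -0.8, 0.5, 0, 10], [-7, 9, 0, -0.7, 0.4, 0.2, 10], [0, 0, 0, 0, 0, 0, 10], [0, 0, 0, 0, 0, 0, 10]]

```text
clock: 11.55
eef_pos: [0.5466, -0.1571, 0.1934]
tool_rot: [0.858, 0.513, 0.0, -0.002]
ft_force: [0.4, 0.2, -2.6]
grip_width: 0.025
```

```bash
python3 plan.py .5474 -.1605 .18 61.5 10 45
```

```text
File "plan.py", line 14
    from scipy.spatial.transform import Rotation as R
IndentationError: unexpected indent
```

```bash
sed -i 's/^if __name__.*/if __name__=="__main__":\n    plan(*map(float,sys.argv[1:]))/' plan.py; python3 plan.py .5474 -.1605 .185 61.5 10 45; python3 - <<'E'
from h import *
a=save("scene","s5.png")[150:265,250:345]
cv2.imwrite('pics/c5.png',cv2.resize(a,None,fx=5,fy=5,interpolation=2)[...,::-1])
E
```

```text
tcp [ 0.54658641 -0.15713972  0.19337434] yaw 61.708187719753724 F [ 0.41483646  0.18823119 -2.64493408] w 0.024994141674684348
[[-2.6, 2.3, 8.4, 0, 0, 0.2, 10.0]]
turn needed deg [-0.14 -0.12  0.21]
```

View pics/c5.png

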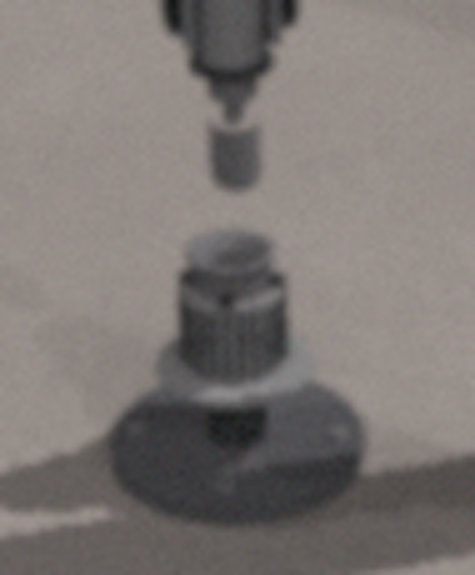

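The scene view shows the post over the mouth: foot underside at about (297.2,186.2), rim centre (296.0,199.2). I'll compare both with the projected coupler axis.

```bash
python3 - <<'E'
from h import *
np.set_printoptions(precision=4,suppress=True)
S=[.5474,-.1605]
for z in(.006,.06,.102,.1286): print(z,proj("scene",S+[z]))
T=get_obs()['eef_pos']; print('tcp axis foot',proj("scene",[T[0],T[1],.1286]))
print('mouth@.1',atz("scene",(296,199.2),.100),atz("scene",(296,199.2),.102),'foot',atz("scene",(297.2,186.2),.1286))
for n in('s5',):
    g=cv2.imread(f'pics/{n}.png',0).astype(int)
    for r in (180,184,200,204,215,222): print(r,g[r,285:310])
E
```

```text
0.006 [297.5384 238.4696]
0.06 [296.748  216.7402]
0.102 [296.1004 198.9365]
0.1286 [295.6743 187.2238]
tcp axis foot [296.925 187.733]
mouth@.1 [ 0.5461 -0.1629  0.1   ] [ 0.5482 -0.1597  0.102 ] foot [ 0.5423 -0.1625  0.1286]
180 [143 140 141 142 142 139 123  96  76  73  72  73  75  77  84  89 106 127
 139 141 143 142 142 140 141]
184 [143 143 146 142 145 140 131 106  77  73  70  74  77  80  84  92 104 125
 140 143 143 144 140 144 141]
200 [145 131 119 112 114 113 109 102  96  90  84  84  79  76  79  78  80  84
 100 120 136 142 141 144 145]
204 [122  98  74  61  63  69  71  77  82  85  89  82  82  80  78  78  75  74
  82  91 104 118 132 142 146]
215 [110  70  52  56  59  54  62  60  69  68  66  72  70  67  73  65  77  74
  69  63  55  62  97 128 140]
222 [ 84  75  62  57  57  60  65  61  66  70  64  70  73  68  77  74  70  74
  69  72  82 102 119 126 132]
```

```bash
python3 - <<'E'
from h import *
np.set_printoptions(precision=4,suppress=True)
g=cv2.imread('pics/s5.png',0).astype(int)
print('rows 160-210 col 296-298 mean',list(zip(range(160,212),g[160:212,295:299].mean(1).round().astype(int))))
T=get_obs()['eef_pos']; f=np.array([.59,.807])*0;
m=np.array(camera_model("scene")['pose']); v=(m[:2,3]-T[:2]); v/=np.linalg.norm(v)
zf=T[2]-.0648
for r,z in((.010,zf+.002),(.008,zf),(.017,zf+.05),(.017,zf+.054),(.010,zf+.038),(.010,zf+.027)): print('tcp',r,z,proj("scene",[*(T[:2]+r*v),z]), 'back',proj("scene",[*(T[:2]-r*v),z]))
S=np.array([.5474,-.1605])
for r,z in((.020,.102),(.015,.102)): print('mouth',proj("scene",[*(S+r*v),z]),proj("scene",[*(S-r*v),z]))
E
```

```text
rows 160-210 col 296-298 mean [(160, np.int64(88)), (161, np.int64(88)), (162, np.int64(85)), (163, np.int64(72)), (164, np.int64(52)), (165, np.int64(45)), (166, np.int64(54)), (167, np.int64(68)), (168, np.int64(73)), (169, np.int64(74)), (170, np.int64(77)), (171, np.int64(80)), (172, np.int64(84)), (173, np.int64(93)), (174, np.int64(108)), (175, np.int64(116)), (176, np.int64(99)), (177, np.int64(81)), (178, np.int64(76)), (179, np.int64(77)), (180, np.int64(74)), (181, np.int64(76)), (182, np.int64(76)), (183, np.int64(76)), (184, np.int64(75)), (185, np.int64(76)), (186, np.int64(77)), (187, np.int64(96)), (188, np.int64(119)), (189, np.int64(139)), (190, np.int64(144)), (191, np.int64(143)), (192, np.int64(144)), (193, np.int64(145)), (194, np.int64(141)), (195, np.int64(133)), (196, np.int64(118)), (197, np.int64(106)), (198, np.int64(98)), (199, np.int64(93)), (200, np.int64(81)), (201, np.int64(76)), (202, np.int64(77)), (203, np.int64(84)), (204, np.int64(83)), (205, np.int64(71)), (206, np.int64(68)), (207, np.int64(70)), (208, np.int64(67)), (209, np.int64(66)), (210, np.int64(77)), (211, np.int64(86))]
tcp 0.01 0.13065782835056186 [296.9702 189.0328] back [296.8169 184.6282]
tcp 0.008 0.12865782835056186 [296.986  189.4859] back [296.863  185.9536]
tcp 0.017 0.17865782835056188 [296.246  168.2326] back [296.002 161.224]
tcp 0.017 0.18265782835056185 [296.1791 166.3101] back [295.9366 159.3445]
tcp 0.01 0.16665782835056187 [296.3925 172.4405] back [296.2464 168.2443]
tcp 0.01 0.15565782835056186 [296.5716 177.5839] back [296.4232 173.3218]
mouth [296.2395 203.5544] [295.966  194.4775]
mouth [296.2043 202.3846] [295.9992 195.5778]
```

>>> jog_arm:
  deltas:
    - [[-2.5, 2.5, 5, -0.1, -0.1, 0.2, 10], [0, 0, 5, 0, 0, 0, 10], [0, 0, 5, 0, 0, 0, 10], [0, 0, 0, 0, 0, 0, 10]]

```text
clock: 12.0
eef_pos: [0.548, -0.1587, 0.1774]
tool_rot: [0.859, 0.513, 0.0, -0.0]
ft_force: [-0.8, 1.0, -2.7]
grip_width: 0.0248
```

```bash
python3 plan.py .548 -.1603 .165 61.5 10 45
```

```text
tcp [ 0.54796574 -0.15865129  0.17743295] yaw 61.682231747645886 F [-0.78301446  1.03073636 -2.66356125] w 0.024774170835054857
[[-1.4, 0.8, 12.4, 0, 0, 0.2, 10.0]]
turn needed deg [-0.02 -0.03  0.18]
```

>>> jog_arm:
  deltas:
    - [[-1.5, 0.9, 4, 0, 0, 0, 10], [0, 0, 4, 0, 0, 0, 10], [0, 0, 3, 0, 0, 0, 10]]

```text
clock: 12.3
eef_pos: [0.5483, -0.1604, 0.1658]
tool_rot: [0.858, 0.513, 0.0, -0.0]
ft_force: [-0.0, 0.9, -2.5]
grip_width: 0.0249
```

>>> jog_arm:
  deltas:
    - [[0, 0, 3, 0, 0, 0, 10], [0, 0, 3, 0, 0, 0, 10]]

```text
clock: 12.5
eef_pos: [0.5482, -0.1604, 0.1591]
tool_rot: [0.859, 0.513, 0.0, -0.0]
ft_force: [0.5, -0.2, -2.4]
grip_width: 0.0247
```

>>> jog_arm:
  deltas:
    - [[0, 0, 3, 0, 0, 0, 10], [0, 0, 3, 0, 0, 0, 10]]

```text
clock: 12.7
eef_pos: [0.5482, -0.1605, 0.1526]
tool_rot: [0.859, 0.513, 0.0, -0.0]
ft_force: [0.3, 0.0, -2.4]
grip_width: 0.0246
```

>>> jog_arm:
  deltas:
    - [[0, 0, 3, 0, 0, 0, 10], [0, 0, 2.5, 0, 0, 0, 10]]

```text
clock: 12.9
eef_pos: [0.5482, -0.1605, 0.1466]
tool_rot: [0.859, 0.513, 0.0, -0.0]
ft_force: [-0.5, -0.1, -3.2]
grip_width: 0.0249
```

>>> jog_arm:
  deltas:
    - [[0, 0, 2.5, 0, 0, 0, 10], [0, 0, 2.5, 0, 0, 0, 10]]

```text
clock: 13.1
eef_pos: [0.5482, -0.1605, 0.1412]
tool_rot: [0.859, 0.513, 0.0, -0.0]
ft_force: [0.0, -0.3, -3.0]
grip_width: 0.0248
```

>>> jog_arm:
  deltas:
    - [[0, 0, 2.5, 0, 0, 0, 10], [0, 0, 2.5, 0, 0, 0, 10]]

```text
clock: 13.3
eef_pos: [0.5483, -0.1605, 0.1358]
tool_rot: [0.859, 0.513, 0.0, -0.0]
ft_force: [0.6, -1.4, -2.2]
grip_width: 0.0245
```

>>> jog_arm:
  deltas:
    - [[0, 0, 2.5, 0, 0, 0, 10], [0, 0, 2.5, 0, 0, 0, 10], [0, 0, 2, 0, 0, 0, 10]]

```text
clock: 13.6
eef_pos: [0.5483, -0.1604, 0.1281]
tool_rot: [0.859, 0.513, 0.0, -0.0]
ft_force: [0.1, -0.2, -1.8]
grip_width: 0.0245
```

>>> jog_arm:
  deltas:
    - [[0, 0, 1.5, 0, 0, 0, 10], [0, 0, 1.5, 0, 0, 0, 10]]

```text
clock: 13.8
eef_pos: [0.5482, -0.1604, 0.1247]
tool_rot: [0.859, 0.513, 0.0, -0.0]
ft_force: [-0.4, -0.3, -2.1]
grip_width: 0.0246
```

>>> jog_arm:
  deltas:
    - [[0, 0, 1.5, 0, 0, 0, 10], [0, 0, 1.5, 0, 0, 0, 10]]

```text
clock: 14.0
eef_pos: [0.5483, -0.1605, 0.1216]
tool_rot: [0.859, 0.513, 0.0, -0.0]
ft_force: [-0.5, 0.5, -2.3]
grip_width: 0.0249
```

>>> jog_arm:
  deltas:
    - [[0, 0, 1.5, 0, 0, 0, 10]]

```text
clock: 14.1
eef_pos: [0.5483, -0.1605, 0.12]
tool_rot: [0.859, 0.513, 0.0, -0.0]
ft_force: [0.4, -0.5, -2.2]
grip_width: 0.0248
```

>>> jog_arm:
  deltas:
    - [[0, 0, 1.5, 0, 0, 0, 10]]

```text
clock: 14.2
eef_pos: [0.5485, -0.1605, 0.1186]
tool_rot: [0.859, 0.513, 0.001, 0.0]
ft_force: [-1.0, 0.4, 5.6]
grip_width: 0.0249
```

>>> jog_arm:
  deltas:
    - [[0, 0, 1.5, 0, 0, 0, 10]]

```text
clock: 14.3
eef_pos: [0.5486, -0.1605, 0.1182]
tool_rot: [0.859, 0.513, 0.001, 0.0]
ft_force: [-3.3, 1.1, 6.1]
grip_width: 0.0246
```

>>> jog_arm:
  deltas:
    - [[0, 0, 1.5, 0, 0, 0, 10]]

```text
clock: 14.4
eef_pos: [0.5485, -0.1604, 0.1178]
tool_rot: [0.859, 0.513, 0.001, 0.0]
ft_force: [-2.7, 0.5, 4.5]
grip_width: 0.0247
```

>>> jog_arm:
  deltas:
    - [[0, 0, 1.5, 0, 0, 0, 10]]

```text
clock: 14.5
eef_pos: [0.5485, -0.1604, 0.1174]
tool_rot: [0.859, 0.513, 0.001, 0.001]
ft_force: [-2.8, 0.1, 3.1]
grip_width: 0.0246
```

>>> jog_arm:
  deltas:
    - [[0, 0, 1.5, 0, 0, 0, 10]]

```text
clock: 14.6
eef_pos: [0.5484, -0.1604, 0.1163]
tool_rot: [0.859, 0.513, 0.001, 0.001]
ft_force: [-1.0, 0.6, -0.3]
grip_width: 0.0248
```

>>> jog_arm:
  deltas:
    - [[0, 0, 1.5, 0, 0, 0, 10]]

```text
clock: 14.7
eef_pos: [0.5485, -0.1605, 0.1146]
tool_rot: [0.859, 0.513, 0.002, 0.001]
ft_force: [0.1, -0.6, -1.4]
grip_width: 0.0244
```

>>> jog_arm:
  deltas:
    - [[0, 0, 1.2, 0, 0, 0, 10]]

```text
clock: 14.8
eef_pos: [0.5486, -0.1605, 0.1135]
tool_rot: [0.859, 0.513, 0.002, 0.001]
ft_force: [-3.2, 0.9, 7.7]
grip_width: 0.0246
```

```bash
python3 - <<'E'
from h import *
print(get_obs()['ft_force'])
a=save("scene","s6.png")[150:265,250:345]
cv2.imwrite('pics/c6.png',cv2.resize(a,None,fx=5,fy=5,interpolation=2)[...,::-1])
E
```

```text
[-3.22513578  0.89951703  7.69182708]
```

View pics/c6.png

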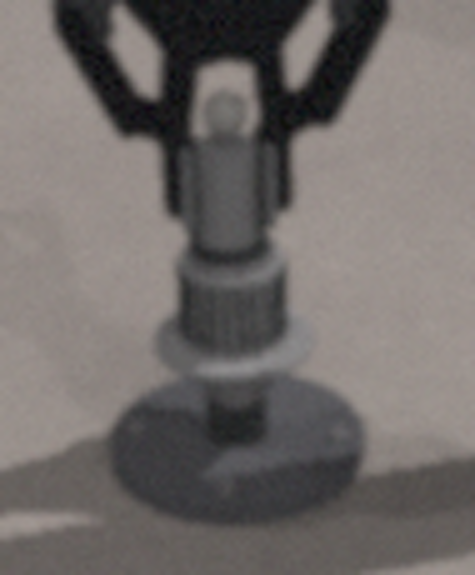

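The sleeve has sprung up: its flange is now at crop row 345, against about 370 before. The force shows the post on the rubber pad, so I'll release.

>>> jog_arm:
  deltas:
    - [[0, 0, -1, 0, 0, 0, 10], [0, 0, 0, 0, 0, 0, 40], [0, 0, 0, 0, 0, 0, 60], [0, 0, 0, 0, 0, 0, 80], [0, 0, 0, 0, 0, 0, 80]]

```text
clock: 15.35
eef_pos: [0.55, -0.1609, 0.114]
tool_rot: [0.859, 0.513, 0.002, 0.002]
ft_force: [-0.3, 0.5, 0.4]
grip_width: 0.0796
```

>>> jog_arm:
  deltas:
    - [[0, 0, -5, 0, 0, 0, 80], [0, 0, -15, 0, 0, 0, 80], [0, 0, -30, 0, 0, 0, 80], [0, 0, -40, 0, 0, 0, 80], [0, 0, -30, 0, 0, 0, 80]]

```text
clock: 15.85
eef_pos: [0.5459, -0.1598, 0.2326]
tool_rot: [0.859, 0.513, -0.002, -0.003]
ft_force: [0.9, -0.4, -0.2]
grip_width: 0.08
```

>>> jog_arm:
  deltas:
    - [[0, 0, -5, 0, 0, 0, 80], [0, 0, 0, 0, 0, 0, 80]]

```text
clock: 16.05
eef_pos: [0.5486, -0.1606, 0.2433]
tool_rot: [0.859, 0.513, 0.002, 0.001]
ft_force: [-0.1, 0.0, -1.3]
grip_width: 0.0805
```

```bash
python3 - <<'E'
from h import *
print(get_obs()['ft_force'],get_obs()['grip_width'])
s=save("scene","s7.png")
a=cv2.resize(s[150:265,250:345],None,fx=4,fy=4,interpolation=2); b=cv2.resize(s[150:380,180:480],(400,460*2//3)); b=np.vstack([b,np.zeros((460-b.shape[0],400,3),np.uint8)])
cv2.imwrite('pics/c7.png',np.hstack([a,b])[...,::-1])
E
```

```text
[-0.06622448  0.01696073 -1.32561133] 0.08053500329213817
```

View pics/c7.png

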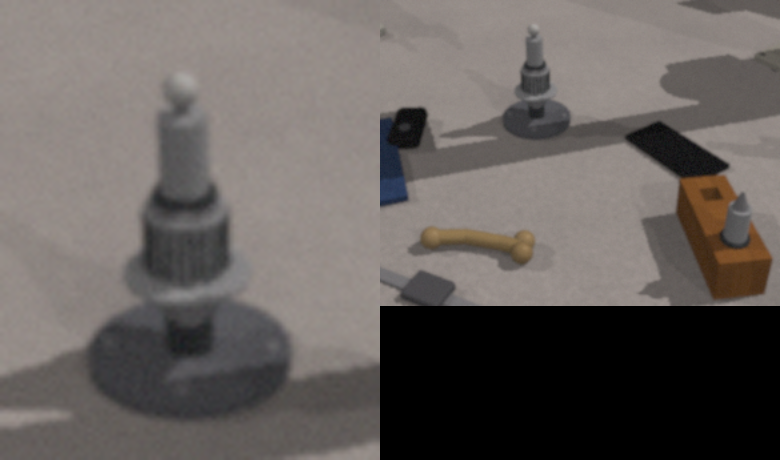

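The post stands upright in the coupler with its ball at crop (181,90). The sleeve is up with its flange at row 270, the other things are undisturbed, and the gripper is clear.

```bash
python3 -c "
from workcell import *
print(job_done())"
```

```text
the job is handed in; nothing more can be done
None
```

The ball-topped post is mounted in the coupler and released, and the job is handed in at about 16 s on the robot's clock. `job_done` reports no verdict.

- **Sleeve:** I pushed it down with both fingertips on the flange. It moved at about 13 N and snapped over. The highest reading was 24 N, on the stop. After I let go, a picture showed it staying back.
- **Post:** I took the ball post from the rack and lowered it into the bore without touching the sides. The trip pin gave at about 8 N. The post then rested on the rubber pad at about 10 N, and the sleeve sprang up.
- **Last checks:** After release the post stands upright with the sleeve up and the gripper clear. The cone post, bone, phone and remote look undisturbed.
- **Not checked:** I did not pull on the post to test the lock. That it is locked rests on the picture of the raised sleeve and the height and force at the seat.
- **Disagreements:** The gripper read 24.5 mm on the 26 mm barrel. I first took the held post to be 4 mm lower than it was, and a picture corrected that before insertion. Seat contact put the adjuster height h near 23 mm, against about 25 mm from the first camera estimate.

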